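# Break the stuck lid of a wax warmer free with its spring gauge

### The arm

A 6-joint arm with a two-finger parallel gripper is mounted at the origin on the work surface. World frame = base frame: x ahead of the robot, y to its left, z up, the work surface at z = 0. Lengths are in mm, angles in rad, forces in N, time in s.
With the tool pointing down it reaches from about 275 to 750 mm from the base axis. Payload 10.2 kg.
Tool frame: the origin (TCP) lies midway between the tips of the shut fingers; the grasp point (between the pads) lies 19 mm behind it; x points along the fingers, y is the direction in which the jaws open and shut, and the axes are right-handed (so a half turn about x gives the same grasp; the last joint's range is limited). The gripper opens to 85 mm and grips with 20 to 120 N. Pads are 22 mm wide; open, the fingers measure 114 mm over their backs; the gripper's body (76 mm by 85 mm) begins 54 mm behind the grasp point. The pads swing forward as they close: fully open they stand 13 mm farther back than shut.
Start: joints at [-1.374, 0.313, 1.498, -0, 1.331, -0.223], TCP at [213.967, -479.426, 231.294] pointing down, gripper open.
Joint ranges: [-2.94, 2.94], [-0.97, 2.17], [0.19, 2.56], [-1.23, 4.37], [0.02, 3.11], [-2.88, 2.88]. Speed limits (rad/s): [2.39, 2.39, 3.01, 3.14, 3.14, 3.14].

### API

Orientations are given as a unit quaternion [w, x, y, z].
In Python, from rig import sense, capture, get_calibration, finish_job gives the robot as it stands.
- The arm moves only by the tool jog_arm, never from a script. Its argument "increments" is a list of rows, each an object of numbers: "rx", "ry", "rz": the turn, a rotation vector about the tool's x, y, z in rad; "x", "y", "z": the shift along the tool's x, y, z in mm; "hand": the finger opening in mm, from 0 to 85.4. A call has 1 to 5 rows; each row shifts and turns the commanded pose from where the row before left it, along the tool's axes as they then stand; what a row does not reach is not made up. A row lasts 1/8 s, in which the tool goes at most 62.5 mm and 10.7 degrees, less where a joint would pass 70% of its speed; a pose out of reach is approached as far as the arm can. A call with a gripper value outside its range is refused whole. The fingers move at their own pace and stop on an object; "force" is the grip in N (left out, the last holds). Time passes only in rows, so rows that do not move let the fingers close. It gives the time, the measured TCP pose, the force and the opening at its end, in the units of the state.
- sense(): the state, without advancing time (a new reading comes with each control period).
- capture(name): name is "scene" or "top"; returns the picture (480x640x3 uint8, red, green, blue); there is no depth.
- get_calibration(name): a dict with "camera_matrix" (3x3 intrinsics, pixels), "D" ([k1, k2, p1, p2, k3] as OpenCV has them; the pictures are not rectified), "R" (3x3) and "t" (3): a world point X has camera coordinates R X + t. Camera axes: x right, y down, z forward; pixel columns grow to the right and rows downward; lengths in mm; the calibration is good to about 2 mm. A picture is of the moment at which its call begins. get_calibration takes no time and is no camera call.
- finish_job(): hands the job in, once; it reports no verdict.
The state is a dict: "time_s": time; "joints": joint angles; "dq": joint speeds; "tau": joint torques, N m; "eef_pos": TCP position; "ee_rot": TCP orientation; "force": force on the tool from outside, world axes, zero at the start; "wrist_torque": the same for the moment, N m; "grip_width": opening from 0.0 (shut) to 1.0 (fully open).
Only numpy, scipy, OpenCV 4.12 (cv2) and the standard library are available. Lean on these libraries where they do the work, as an engineer would, in place of code of your own. Each camera call takes 0.05 s, during which the arm holds its last target.

### The job

The wax warmer's lid is glued shut by set wax. Grasp the orange handle of the spring gauge on the lid, draw it up until the yellow band stands at the mouth of the black sleeve (about 12 mm out), and keep that steady pull for two seconds with the lid still shut; then pull on until the seal breaks, never letting the lid fly wide open, and hold it slightly open, its front edge about 25 mm up, to let it vent. Finish like that, still holding the lid up by the handle, and leave the things round about where they are.

Things in the scene. Friction and masses are not known exactly. Their poses are not given: they have to be found in the camera images.
- warmer: White box-shaped wax warmer screwed to the table, 180 x 150 mm and 100 mm tall (foot plate 200 x 170 mm), steel lid on top (top face 110 mm above the table). Origin under its centre; its x axis points from the front (dial side, gauge side) to the hinge side, y along the hinge, z up.
- hinge_line (a point): middle of the lid's hinge line, at the warmer's rear top edge (90 mm from its centre along its +x, 100 mm up).
- lid_front (a point): middle of the lid's front edge, at its underside, 183 mm from the hinge line; 102 mm above the table when shut. 25 mm up means 25 mm above that.
- handle (a point): centre of the gauge's orange grip bar: a round bar 16 mm thick and 60 mm long, lying along the warmer's y axis (this point's y axis); it turns freely on its axle. It stands above the lid, 60 mm in front of the warmer's centre, 196 mm above the table at rest. A thin steel stem (11 mm) leads down from its middle to the sleeve; 22 mm are free below the bar. Pinch the bar from above, fingers in front of and behind it, a firm grip (40 N or more).
- sleeve_mouth (a point): centre of the upper rim of the gauge's black sleeve (22 mm across, 44 mm tall), 166 mm above the table at rest. The sleeve is pivoted on the lid, on an axis parallel to the hinge 150 mm in front of it, so the gauge leans freely to and fro as the lid opens.
- pull (a joint): how far the gauge handle is drawn out of its sleeve, in m: 0 at rest, stop at 0.036. A spring pulls back with 500 N per m. The stem shows white first, then yellow between 0.008 and 0.016, then red.
- lid (a joint): opening of the lid in rad: 0 shut, stop at 0.42; 0.14 is the front edge 25 mm up. The wax holds it shut until the pull on the handle reaches roughly 11 to 16 N (the gauge well into the red, 0.022 to 0.032 drawn), then lets go within a few degrees: the lid jumps up by 0.13 to 0.17 rad as the gauge spring shortens, while the handle stays where the gripper holds it. After that only the lid's weight (some 2 N at the handle) pulls down; it falls shut if released.
- tin_a: Bystander, to be left alone: brass-coloured candle tin, 74 mm across, 80 mm tall, beside the warmer; origin under its centre.
- tin_b: Bystander, to be left alone: a second, equal candle tin on the warmer's other side.
- pot: Bystander, to be left alone: steel pouring pot 96 mm across, 75 mm tall, with a black side handle; origin under its centre.
- spool: Bystander, to be left alone: wooden wick spool 70 mm across, 60 mm tall; origin under its centre.
- jar: Bystander, to be left alone: jar with red cap, 70 mm across, 100 mm tall; origin under its centre.
- brush: Bystander, to be left alone: brush lying flat on the table.
- scraper: Bystander, to be left alone: spatula lying flat on the table.

How it is judged:
By the outcome, as a careful person would: the job done as asked, in the order asked, and still so for the second after the job is handed in, while the arm keeps its last pose, push and grip.
It also fails if it takes over 35 s, if anything falls off the work surface, if the arm or the gripper's body presses on something with over 40 N, if the wrist force passes 120 N, or if a joint passes its speed limit or range.

## Working session

There is one attempt and no reset: what is moved stays moved. The work goes in short steps, Python scripts to look and compute and a tool call to move; the robot and the scene stay as the last step left them, time stands still between calls to the robot, and variables do not carry over. Pictures are saved under pics/ and viewed, and the job is handed in when it is done.

Besides the shell and the picture viewer there is one more tool, called after "Request:" by a JSON object that holds its "op" and its "data", one argument or row to a line. jog_arm: Moves the arm, as the interface text tells. Its arguments: {"type":"object","properties":{"increments":{"type":"array","items":{"type":"object","properties":{"rx":{"type":"number"},"ry":{"type":"number"},"rz":{"type":"number"},"x":{"type":"number"},"y":{"type":"number"},"z":{"type":"number"},"hand":{"type":"number"}}}},"force":{"type":"number"}},"required":["increments"]}

```bash
mkdir -p pics; ls; python3 - <<'E'
from rig import *
import cv2
print(sense())
for n in("scene","top"):
    im=capture(n); cv2.imwrite(f"pics/{n}0.png",im[:,:,::-1]); print(n,get_calibration(n))
E
```

```text
pics
{'time_s': 0.0, 'joints': array([-1.37438261e+00,  3.13455400e-01,  1.49842116e+00, -6.83973548e-06,
        1.33103906e+00, -2.23395772e-01]), 'dq': array([ 2.62775282e-03,  1.30644130e-03, -7.39581628e-05,  1.81649104e-03,
       -1.86421072e-03,  5.46756267e-04]), 'tau': array([ 3.70919706e-04, -4.12268472e+01, -2.59742385e+01, -1.42543554e-04,
        4.12996887e-03,  1.37951935e-05]), 'eef_pos': array([ 213.92002687, -479.15483104,  230.73831845]), 'ee_rot': array([ 0.14687033,  0.69159002,  0.14780579, -0.6915821 ]), 'force': array([-0.02839201, -0.52570997, -0.16001892]), 'wrist_torque': array([ 0.05003724, -0.03544142, -0.06447049]), 'grip_width': 1.0008624428986854}
scene {'camera_matrix': array([[456.33092964,   0.        , 307.0735146 ],
       [  0.        , 456.33092964, 220.81080904],
       [  0.        ,   0.        ,   1.        ]]), 'D': array([-0.0325966,  0.       ,  0.       ,  0.       ,  0.       ]), 'R': array([[ 0.88807438,  0.45939411, -0.01676143],
       [ 0.31271406, -0.63044268, -0.71045897],
       [-0.33694779,  0.62569887, -0.70353899]]), 't': array([-533.62405517,  -66.67524283, 1435.41568867])}
top {'camera_matrix': array([[610.65421165,   0.        , 319.12065393],
       [  0.        , 610.65421165, 239.99843908],
       [  0.        ,   0.        ,   1.        ]]), 'D': array([-0.11836872,  0.        ,  0.        ,  0.        ,  0.        ]), 'R': array([[ 0.01353763, -0.99989783,  0.00458845],
       [-0.99748867, -0.01382377, -0.069464  ],
       [ 0.06952033, -0.00363654, -0.99757391]]), 't': array([  30.48016552,  590.66135786, 1768.27833967])}
```

View pics/scene0.png

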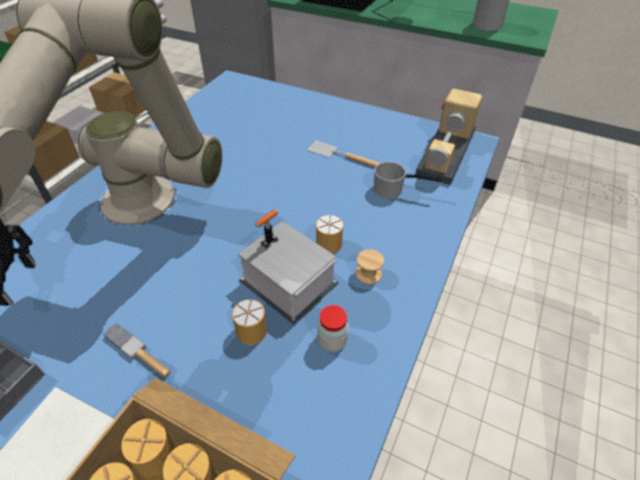

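View pics/top0.png

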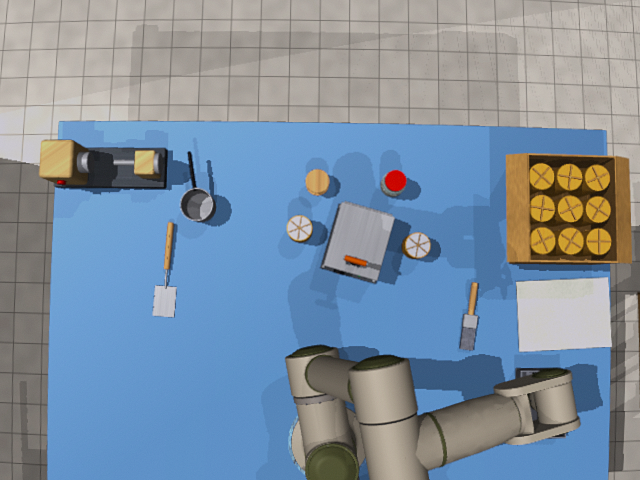

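The orange handle is at about (267,218) in the scene view and (355,261) in the top view. The warmer is turned by about 15°, with a tin close on each side. Next I'll measure the handle and the lid.

```bash
cat > h.py <<'E'
import numpy as np, cv2
from rig import *
def ray(n,uv):
    c=get_calibration(n)
    p=cv2.undistortPoints(np.array(uv,float).reshape(-1,1,2),c["camera_matrix"],c["D"]).reshape(-1,2)
    d=np.c_[p,np.ones(len(p))]@c["R"]; o=-c["R"].T@c["t"]
    return o,d/np.linalg.norm(d,axis=1)[:,None]
def onz(n,uv,z):
    o,d=ray(n,uv); return o+d*((z-o[2])/d[:,2])[:,None]
def tri(a,b):
    oa,da=ray("scene",a); ob,db=ray("top",b); da,db=da[0],db[0]
    s=np.linalg.lstsq(np.c_[da,-db],ob-oa,rcond=None)[0]
    p,q=oa+s[0]*da,ob+s[1]*db
    return (p+q)/2,np.linalg.norm(p-q)
def mask(im,roi):
    h=cv2.cvtColor(im,cv2.COLOR_RGB2HSV); x0,y0,x1,y1=roi
    m=((h[...,0]<14)&(h[...,1]>150)&(h[...,2]>90)).astype(np.uint8)
    k=np.zeros_like(m);k[y0:y1,x0:x1]=1
    return m*k
def proj(n,X):
    c=get_calibration(n)
    return cv2.projectPoints(np.array(X,float).reshape(-1,1,3),cv2.Rodrigues(c["R"])[0],c["t"],c["camera_matrix"],c["D"])[0].reshape(-1,2)
E
python3 - <<'E'
from h import *
C={}
for n,roi in(("scene",(240,200,295,235)),("top",(330,245,385,275))):
    im=capture(n)
    m=mask(im,roi); p=cv2.findNonZero(m); r=cv2.minAreaRect(p); C[n]=p.reshape(-1,2).mean(0)
    print(n,len(p),C[n],r)
    b=cv2.boxPoints(r); e=[(b[0]+b[1])/2,(b[2]+b[3])/2] if np.linalg.norm(b[0]-b[1])<np.linalg.norm(b[1]-b[2]) else [(b[1]+b[2])/2,(b[3]+b[0])/2]
    P=onz(n,e,196); v=P[1]-P[0]; print(P,np.linalg.norm(v),np.degrees(np.arctan2(v[1],v[0])),P.mean(0))
    x0,y0=(220,180) if n=="scene" else (300,180)
    cv2.imwrite(f"pics/{n}_crop.png",cv2.resize(im[y0:y0+140,x0:x0+140,::-1],(560,560),interpolation=cv2.INTER_CUBIC))
print(tri(C["scene"],C["top"]))
im=capture("top");h=cv2.cvtColor(im,cv2.COLOR_RGB2HSV)
m=((h[...,1]<50)).astype(np.uint8); k=np.zeros_like(m);k[195:285,318:400]=1
m=cv2.morphologyEx(m*k,cv2.MORPH_OPEN,np.ones((5,5)))
cs=max(cv2.findContours(m,0,1)[0],key=cv2.contourArea);b=cv2.boxPoints(cv2.minAreaRect(cs)); P=onz("top",b,110)
print(b,P); 
for i in range(4):
  v=P[(i+1)%4]-P[i];print(np.linalg.norm(v),np.degrees(np.arctan2(v[1],v[0])))
print(P.mean(0))
E
```

```text
scene 93 [266.87096774 217.39784946] ((267.270263671875, 217.37838745117188), (4.8824005126953125, 20.459585189819336), 54.462318420410156)
[[532.70751325 -26.48854169 196.        ]
 [517.95978953 -79.09847254 196.        ]] 54.63790057853299 -105.65935571160345 [525.33365139 -52.79350712 196.        ]
top 116 [355.18965517 260.42241379] ((355.1037902832031, 260.38677978515625), (21.840328216552734, 5.357061386108398), 15.945395469665527)
[[532.92442395 -28.61203701 196.        ]
 [517.83005942 -84.20645185 196.        ]] 57.60710722565824 -105.19011051097067 [525.37724169 -56.40924443 196.        ]
(array([525.60748978, -56.17046964, 198.68229761]), np.float64(1.020989298792517))
[[320.69812 267.0566 ]
 [340.01886 199.43396]
 [395.22638 215.20752]
 [375.90564 282.83017]] [[ 508.76519839   33.49929657  110.        ]
 [ 698.50252405  -18.0234854   110.        ]
 [ 656.41326948 -173.051247    110.        ]
 [ 467.02444811 -120.24744966  110.        ]]
196.60836658480818 -15.192207659055248
160.6396968944763 -105.1893795075243
196.6122241208332 164.42091395676246
159.31212197938348 74.81086868483135
[582.67636001 -69.45572137 110.        ]
```

View pics/top_crop.png

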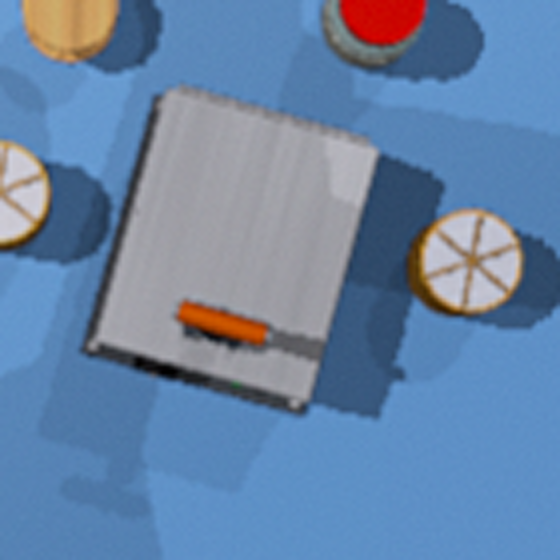

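View pics/scene_crop.png

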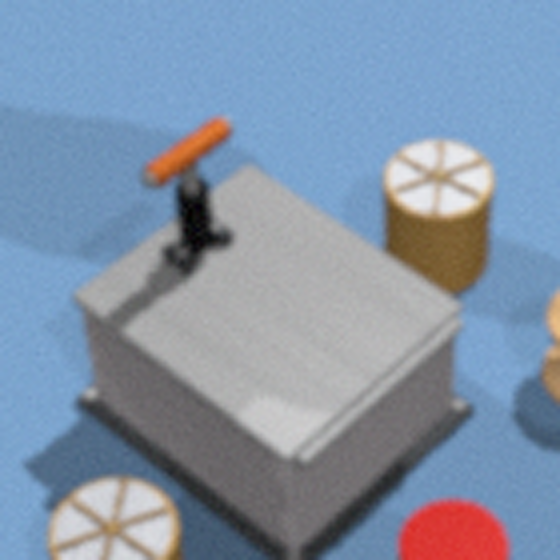

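```bash
cat >> h.py <<'E'
from scipy.spatial.transform import Rotation as Ro
def R_():
    s=sense(); return s,Ro.from_quat(s["ee_rot"],scalar_first=True)
def delta(target,yaw):  # tool y along +-(cos yaw, sin yaw), pointing down
    s,R=R_(); x=np.array([0,0,-1.]); best=None
    for sg in(1,-1):
        y=sg*np.array([np.cos(yaw),np.sin(yaw),0]); T=Ro.from_matrix(np.c_[x,y,np.cross(x,y)])
        rv=(R.inv()*T).as_rotvec()
        print("rotvec tool",rv.round(3),"shift tool",(R.inv().apply(np.array(target)-s["eef_pos"])).round(1), "shift in target frame",T.inv().apply(np.array(target)-s["eef_pos"]).round(1))
    print(s["time_s"],s["joints"].round(3),s["eef_pos"].round(1),s["force"].round(1),R.as_matrix().round(3))
E
python3 -c "
from h import *
delta([525.5,-56.2,240],np.radians(-15.2))"
```

```text
rotvec tool [-0.886 -0.     0.   ] shift tool [  -8.8 -259.4 -456.9] shift in target frame [  -9.   189.7 -490. ]
rotvec tool [2.256e+00 1.000e-03 0.000e+00] shift tool [  -8.8 -259.4 -456.9] shift in target frame [  -9.  -189.7  490. ]
0.25 [-1.374  0.313  1.498  0.     1.331 -0.223] [ 214.  -479.3  231. ] [-0.3 -0.6  0.1] [[-0.     0.408 -0.913]
 [ 0.001 -0.913 -0.408]
 [-1.    -0.001 -0.   ]]
```

Request:
{"op": "jog_arm", "data": {
  "increments": [
    {"x": -1, "y": -21, "z": -38, "hand": 85},
    {"x": -1, "y": -22, "z": -38},
    {"x": -1, "y": -22, "z": -38},
    {"x": -1, "y": -22, "z": -38},
    {"x": -1, "y": -22, "z": -38}
  ]
}}

```text
schema error: expected keys rx, ry, rz, x, y, z, hand
```

Request:
{"op": "jog_arm", "data": {
  "increments": [
    {"x": -1, "y": -21, "z": -38},
    {"x": -1, "y": -22, "z": -38},
    {"x": -1, "y": -22, "z": -38},
    {"x": -1, "y": -22, "z": -38},
    {"x": 0, "y": -22, "z": -38}
  ]
}}

```text
schema error: expected keys rx, ry, rz, x, y, z, hand
```

Request:
{"op": "jog_arm", "data": {
  "increments": [
    {"y": -21, "z": -38},
    {"y": -20, "z": -38, "rx": -0.15},
    {"rx": -0.18},
    {"rx": -0.18},
    {"rx": -0.18}
  ]
}}

```text
schema error: expected keys rx, ry, rz, x, y, z, hand
```

```bash
python3 -c "
from h import *
delta([525.5,-56.2,240],np.radians(-15.2))"
```

```text
rotvec tool [-0.886 -0.     0.   ] shift tool [  -8.8 -259.4 -456.9] shift in target frame [  -9.   189.7 -490. ]
rotvec tool [2.256e+00 1.000e-03 0.000e+00] shift tool [  -8.8 -259.4 -456.9] shift in target frame [  -9.  -189.7  490. ]
0.25 [-1.374  0.313  1.498  0.     1.331 -0.223] [ 214.  -479.3  231. ] [-0.3 -0.6  0.1] [[-0.     0.408 -0.913]
 [ 0.001 -0.913 -0.408]
 [-1.    -0.001 -0.   ]]
```

All keys are required in every row.

Request:
{"op": "jog_arm", "data": {
  "increments": [
    {"rx": 0, "ry": 0, "rz": 0, "x": -1, "y": -21, "z": -38, "hand": 85},
    {"rx": 0, "ry": 0, "rz": 0, "x": -1, "y": -22, "z": -38, "hand": 85},
    {"rx": 0, "ry": 0, "rz": 0, "x": -1, "y": -22, "z": -38, "hand": 85},
    {"rx": 0, "ry": 0, "rz": 0, "x": -1, "y": -22, "z": -38, "hand": 85},
    {"rx": 0, "ry": 0, "rz": 0, "x": -1, "y": -22, "z": -38, "hand": 85}
  ]
}}

```text
time_s: 0.88
eef_pos: [343.7, -301.2, 236.3]
ee_rot: [0.147, 0.692, 0.147, -0.692]
force: [0.2, 0.5, -0.3]
grip_width: 0.995
```

Request:
{"op": "jog_arm", "data": {
  "increments": [
    {"rx": 0, "ry": 0, "rz": 0, "x": -1, "y": -21, "z": -38, "hand": 85},
    {"rx": 0, "ry": 0, "rz": 0, "x": -1, "y": -22, "z": -38, "hand": 85},
    {"rx": 0, "ry": 0, "rz": 0, "x": -1, "y": -22, "z": -38, "hand": 85},
    {"rx": 0, "ry": 0, "rz": 0, "x": -1, "y": -22, "z": -38, "hand": 85},
    {"rx": 0, "ry": 0, "rz": 0, "x": 0, "y": -22, "z": -38, "hand": 85}
  ]
}}

```text
time_s: 1.5
eef_pos: [472.8, -124.2, 240.4]
ee_rot: [0.147, 0.692, 0.147, -0.692]
force: [0.7, -1.2, 0.2]
grip_width: 0.993
```

Request:
{"op": "jog_arm", "data": {
  "increments": [
    {"rx": 0, "ry": 0, "rz": 0, "x": 0, "y": -21, "z": -38, "hand": 85},
    {"rx": -0.15, "ry": 0, "rz": 0, "x": 0, "y": -20, "z": -38, "hand": 85},
    {"rx": -0.18, "ry": 0, "rz": 0, "x": 0, "y": 0, "z": 0, "hand": 85},
    {"rx": -0.18, "ry": 0, "rz": 0, "x": 0, "y": 0, "z": 0, "hand": 85},
    {"rx": -0.18, "ry": 0, "rz": 0, "x": 0, "y": 0, "z": 0, "hand": 85}
  ]
}}

```text
time_s: 2.12
eef_pos: [524.8, -56.9, 240.1]
ee_rot: [-0.374, -0.6, -0.374, 0.6]
force: [-0.4, 0.2, -0.3]
grip_width: 0.996
```

```bash
python3 -c "
from h import *
delta([525.5,-56.2,240],np.radians(-15.2))"
```

```text
rotvec tool [-0.19  0.    0.  ] shift tool [ 0.1  0.3 -1. ] shift in target frame [ 0.1  0.5 -0.9]
rotvec tool [ 2.952e+00  1.000e-03 -0.000e+00] shift tool [ 0.1  0.3 -1. ] shift in target frame [ 0.1 -0.5  0.9]
2.125 [-0.33   0.313  1.474  0.     1.355  0.125] [524.8 -56.9 240.1] [-0.4  0.2 -0.3] [[-0.     0.898 -0.439]
 [ 0.    -0.439 -0.898]
 [-1.    -0.     0.   ]]
```

Request:
{"op": "jog_arm", "data": {
  "increments": [
    {"rx": -0.1, "ry": 0, "rz": 0, "x": 10, "y": 0.5, "z": -0.9, "hand": 70},
    {"rx": -0.09, "ry": 0, "rz": 0, "x": 14, "y": 0, "z": 0, "hand": 60},
    {"rx": 0, "ry": 0, "rz": 0, "x": 15, "y": 0, "z": 0, "hand": 50},
    {"rx": 0, "ry": 0, "rz": 0, "x": 15, "y": 0, "z": 0, "hand": 45},
    {"rx": 0, "ry": 0, "rz": 0, "x": 10, "y": 0, "z": 0, "hand": 40}
  ]
}}

```text
time_s: 2.75
eef_pos: [525.5, -56.4, 175.2]
ee_rot: [-0.427, -0.563, -0.428, 0.563]
force: [0.7, 0.8, 0.2]
grip_width: 0.471
```

```bash
python3 - <<'E'
from h import *
s,R=R_(); print(s["time_s"],s["eef_pos"],s["force"],s["grip_width"],R.as_matrix().round(3))
im=capture("scene"); cv2.imwrite("pics/s1.png",cv2.resize(im[150:290,180:360,::-1],(720,560),interpolation=cv2.INTER_CUBIC))
E
```

```text
2.75 [525.46828906 -56.42857974 175.24690136] [0.70203271 0.83446521 0.18128774] 0.47119570010814765 [[-0.001  0.963 -0.269]
 [ 0.    -0.269 -0.963]
 [-1.    -0.001 -0.   ]]
```

View pics/s1.png

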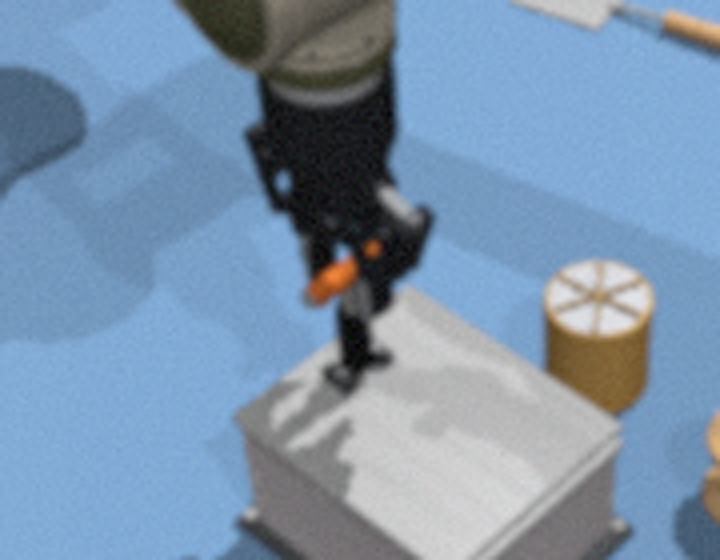

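The bar lies between the fingers, so I'll close firmly.

Request:
{"op": "jog_arm", "data": {
  "increments": [
    {"rx": 0, "ry": 0, "rz": 0, "x": 0, "y": 0, "z": 0, "hand": 25},
    {"rx": 0, "ry": 0, "rz": 0, "x": 0, "y": 0, "z": 0, "hand": 10},
    {"rx": 0, "ry": 0, "rz": 0, "x": 0, "y": 0, "z": 0, "hand": 5},
    {"rx": 0, "ry": 0, "rz": 0, "x": 0, "y": 0, "z": 0, "hand": 5}
  ],
  "force": 70
}}

```text
time_s: 3.3
eef_pos: [525.9, -56.6, 176.8]
ee_rot: [0.428, 0.563, 0.428, -0.563]
force: [0.3, 1.4, 2.9]
grip_width: 0.159
```

```bash
python3 - <<'E'
from h import *
s,R=R_(); print(s["time_s"],s["eef_pos"],s["force"],s["grip_width"])
im=capture("scene"); cv2.imwrite("pics/s2.png",cv2.resize(im[170:260,210:330,::-1],(800,600),interpolation=cv2.INTER_CUBIC))
E
```

```text
3.3 [525.93007293 -56.55945459 176.84900396] [0.25336337 1.3687916  2.86976098] 0.15920075617626264
```

View pics/s2.png

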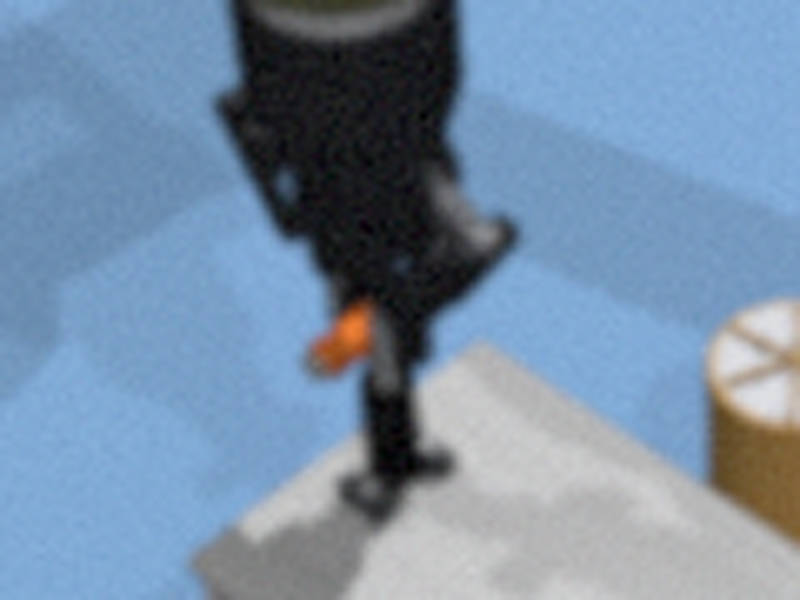

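Request:
{"op": "jog_arm", "data": {
  "increments": [
    {"rx": 0, "ry": 0, "rz": 0, "x": -1, "y": 0, "z": 0, "hand": 5},
    {"rx": 0, "ry": 0, "rz": 0, "x": -1, "y": 0, "z": 0, "hand": 5},
    {"rx": 0, "ry": 0, "rz": 0, "x": -1, "y": 0, "z": 0, "hand": 5}
  ]
}}

```text
time_s: 3.72
eef_pos: [525.5, -56.4, 179.0]
ee_rot: [-0.428, -0.563, -0.428, 0.563]
force: [-0.6, 0.0, -2.2]
grip_width: 0.165
```

Request:
{"op": "jog_arm", "data": {
  "increments": [
    {"rx": 0, "ry": 0, "rz": 0, "x": -2, "y": 0, "z": 0, "hand": 5},
    {"rx": 0, "ry": 0, "rz": 0, "x": -2, "y": 0, "z": 0, "hand": 5}
  ]
}}

```text
time_s: 3.98
eef_pos: [525.5, -56.4, 183.2]
ee_rot: [-0.428, -0.563, -0.428, 0.563]
force: [0.4, -0.5, -4.1]
grip_width: 0.166
```

Request:
{"op": "jog_arm", "data": {
  "increments": [
    {"rx": 0, "ry": 0, "rz": 0, "x": -1, "y": 0, "z": 0, "hand": 5},
    {"rx": 0, "ry": 0, "rz": 0, "x": -1, "y": 0, "z": 0, "hand": 5},
    {"rx": 0, "ry": 0, "rz": 0, "x": 0, "y": 0, "z": 0, "hand": 5}
  ]
}}

```text
time_s: 4.35
eef_pos: [525.6, -56.4, 185.2]
ee_rot: [-0.428, -0.563, -0.428, 0.563]
force: [-0.2, -0.2, -4.4]
grip_width: 0.16
```

```bash
python3 - <<'E'
from h import *
s,R=R_(); print(s["time_s"],s["eef_pos"],s["force"],s["grip_width"])
im=capture("scene"); cv2.imwrite("pics/s3.png",cv2.resize(im[170:260,210:330,::-1],(800,600),interpolation=cv2.INTER_CUBIC))
print([sense()["force"].round(2) for _ in range(2)])
E
```

```text
4.35 [525.60217792 -56.4367198  185.20714248] [-0.21645943 -0.20089731 -4.37977836] 0.1601827695042358
[array([ 0.03,  0.32, -5.22]), array([ 0.03,  0.32, -5.22])]
```

View pics/s3.png

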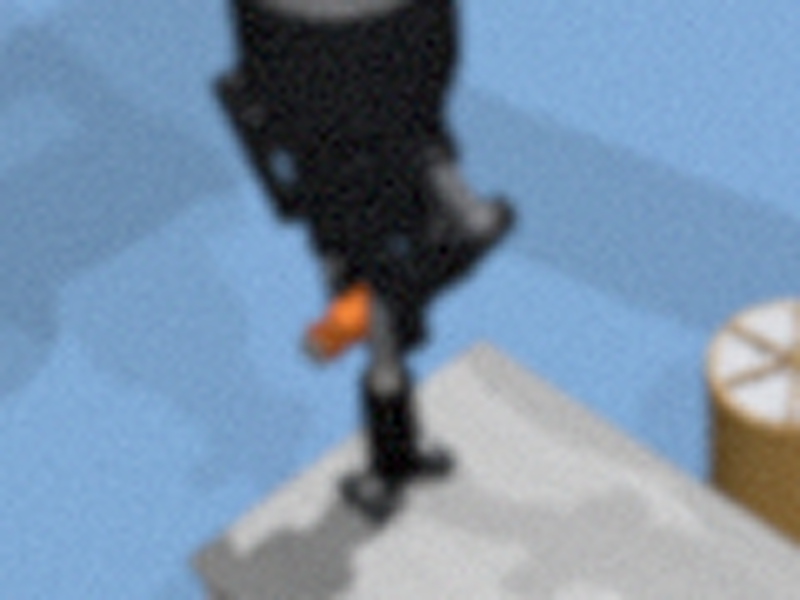

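Request:
{"op": "jog_arm", "data": {
  "increments": [
    {"rx": 0, "ry": 0, "rz": 0, "x": -1.2, "y": 0, "z": 0, "hand": 5},
    {"rx": 0, "ry": 0, "rz": 0, "x": -1.2, "y": 0, "z": 0, "hand": 5},
    {"rx": 0, "ry": 0, "rz": 0, "x": -1.2, "y": 0, "z": 0, "hand": 5},
    {"rx": 0, "ry": 0, "rz": 0, "x": 0, "y": 0, "z": 0, "hand": 5}
  ]
}}

```text
time_s: 4.9
eef_pos: [525.6, -56.5, 188.9]
ee_rot: [-0.428, -0.563, -0.428, 0.563]
force: [-0.4, 0.5, -6.8]
grip_width: 0.162
```

```bash
python3 - <<'E'
from h import *
f=[]
for i in range(4):
    im=capture("scene").astype(float) if i==0 else im+capture("scene"); s=sense(); f.append(s["force"][2])
im=(im/4).astype(np.uint8)
print(s["time_s"],s["eef_pos"],np.round(f,2),s["grip_width"])
cv2.imwrite("pics/s4.png",cv2.resize(im[190:250,230:310,::-1],(800,600),interpolation=cv2.INTER_CUBIC))
E
```

```text
5.1 [525.61571133 -56.45995147 188.78595092] [-7.01 -5.93 -5.94 -7.22] 0.16682033733225535
```

View pics/s4.png

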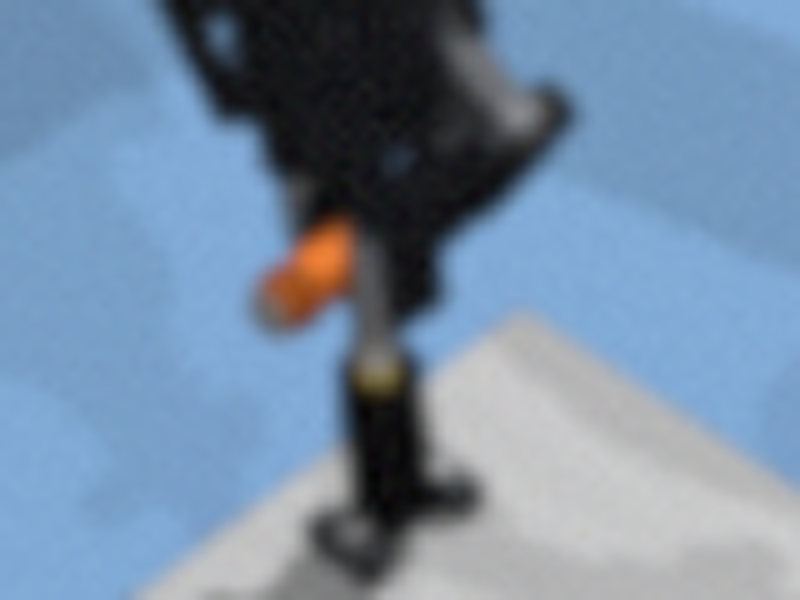

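Yellow now shows at the sleeve mouth, crop (378,378). The force is about 6.5 N and the rise 12 mm, so all three agree. I'll hold for about 2.5 s.

Request:
{"op": "jog_arm", "data": {
  "increments": [
    {"rx": 0, "ry": 0, "rz": 0, "x": 0, "y": 0, "z": 0, "hand": 5},
    {"rx": 0, "ry": 0, "rz": 0, "x": 0, "y": 0, "z": 0, "hand": 5},
    {"rx": 0, "ry": 0, "rz": 0, "x": 0, "y": 0, "z": 0, "hand": 5},
    {"rx": 0, "ry": 0, "rz": 0, "x": 0, "y": 0, "z": 0, "hand": 5},
    {"rx": 0, "ry": 0, "rz": 0, "x": 0, "y": 0, "z": 0, "hand": 5}
  ]
}}

```text
time_s: 5.72
eef_pos: [525.7, -56.5, 188.9]
ee_rot: [0.428, 0.563, 0.428, -0.563]
force: [0.4, 0.5, -6.6]
grip_width: 0.162
```

Request:
{"op": "jog_arm", "data": {
  "increments": [
    {"rx": 0, "ry": 0, "rz": 0, "x": 0, "y": 0, "z": 0, "hand": 5},
    {"rx": 0, "ry": 0, "rz": 0, "x": 0, "y": 0, "z": 0, "hand": 5},
    {"rx": 0, "ry": 0, "rz": 0, "x": 0, "y": 0, "z": 0, "hand": 5},
    {"rx": 0, "ry": 0, "rz": 0, "x": 0, "y": 0, "z": 0, "hand": 5},
    {"rx": 0, "ry": 0, "rz": 0, "x": 0, "y": 0, "z": 0, "hand": 5}
  ]
}}

```text
time_s: 6.35
eef_pos: [525.6, -56.5, 188.9]
ee_rot: [-0.428, -0.563, -0.428, 0.563]
force: [0.9, -0.1, -7.1]
grip_width: 0.163
```

Request:
{"op": "jog_arm", "data": {
  "increments": [
    {"rx": 0, "ry": 0, "rz": 0, "x": 0, "y": 0, "z": 0, "hand": 5},
    {"rx": 0, "ry": 0, "rz": 0, "x": 0, "y": 0, "z": 0, "hand": 5},
    {"rx": 0, "ry": 0, "rz": 0, "x": 0, "y": 0, "z": 0, "hand": 5},
    {"rx": 0, "ry": 0, "rz": 0, "x": 0, "y": 0, "z": 0, "hand": 5},
    {"rx": 0, "ry": 0, "rz": 0, "x": 0, "y": 0, "z": 0, "hand": 5}
  ]
}}

```text
time_s: 6.98
eef_pos: [525.6, -56.5, 188.9]
ee_rot: [-0.428, -0.563, -0.428, 0.563]
force: [-0.6, -0.4, -5.7]
grip_width: 0.16
```

Request:
{"op": "jog_arm", "data": {
  "increments": [
    {"rx": 0, "ry": 0, "rz": 0, "x": 0, "y": 0, "z": 0, "hand": 5},
    {"rx": 0, "ry": 0, "rz": 0, "x": 0, "y": 0, "z": 0, "hand": 5},
    {"rx": 0, "ry": 0, "rz": 0, "x": 0, "y": 0, "z": 0, "hand": 5},
    {"rx": 0, "ry": 0, "rz": 0, "x": 0, "y": 0, "z": 0, "hand": 5},
    {"rx": 0, "ry": 0, "rz": 0, "x": 0, "y": 0, "z": 0, "hand": 5}
  ]
}}

```text
time_s: 7.6
eef_pos: [525.7, -56.5, 188.9]
ee_rot: [-0.428, -0.563, -0.428, 0.563]
force: [-0.3, 0.7, -6.6]
grip_width: 0.163
```

Request:
{"op": "jog_arm", "data": {
  "increments": [
    {"rx": 0, "ry": 0, "rz": 0, "x": -1.5, "y": 0, "z": 0, "hand": 5},
    {"rx": 0, "ry": 0, "rz": 0, "x": -1.5, "y": 0, "z": 0, "hand": 5},
    {"rx": 0, "ry": 0, "rz": 0, "x": -1.5, "y": 0, "z": 0, "hand": 5},
    {"rx": 0, "ry": 0, "rz": 0, "x": -1.5, "y": 0, "z": 0, "hand": 5},
    {"rx": 0, "ry": 0, "rz": 0, "x": -1.5, "y": 0, "z": 0, "hand": 5}
  ]
}}

```text
time_s: 8.22
eef_pos: [525.5, -56.4, 196.3]
ee_rot: [-0.428, -0.563, -0.428, 0.563]
force: [0.7, 0.0, -9.5]
grip_width: 0.163
```

Request:
{"op": "jog_arm", "data": {
  "increments": [
    {"rx": 0, "ry": 0, "rz": 0, "x": -1, "y": 0, "z": 0, "hand": 5},
    {"rx": 0, "ry": 0, "rz": 0, "x": -1, "y": 0, "z": 0, "hand": 5}
  ]
}}

```text
time_s: 8.48
eef_pos: [525.5, -56.4, 198.2]
ee_rot: [-0.428, -0.563, -0.428, 0.563]
force: [-0.6, 0.6, -12.0]
grip_width: 0.163
```

Request:
{"op": "jog_arm", "data": {
  "increments": [
    {"rx": 0, "ry": 0, "rz": 0, "x": -0.7, "y": 0, "z": 0, "hand": 5},
    {"rx": 0, "ry": 0, "rz": 0, "x": -0.5, "y": 0, "z": 0, "hand": 5},
    {"rx": 0, "ry": 0, "rz": 0, "x": 0, "y": 0, "z": 0, "hand": 5}
  ]
}}

```text
time_s: 8.85
eef_pos: [525.6, -56.5, 199.5]
ee_rot: [-0.428, -0.563, -0.428, 0.563]
force: [0.4, 0.4, -11.6]
grip_width: 0.161
```

Request:
{"op": "jog_arm", "data": {
  "increments": [
    {"rx": 0, "ry": 0, "rz": 0, "x": -0.7, "y": 0, "z": 0, "hand": 5},
    {"rx": 0, "ry": 0, "rz": 0, "x": -0.5, "y": 0, "z": 0, "hand": 5},
    {"rx": 0, "ry": 0, "rz": 0, "x": 0, "y": 0, "z": 0, "hand": 5}
  ]
}}

```text
time_s: 9.22
eef_pos: [525.6, -56.5, 200.8]
ee_rot: [-0.428, -0.563, -0.428, 0.563]
force: [-0.3, -0.4, -12.0]
grip_width: 0.162
```

Request:
{"op": "jog_arm", "data": {
  "increments": [
    {"rx": 0, "ry": 0, "rz": 0, "x": -0.7, "y": 0, "z": 0, "hand": 5},
    {"rx": 0, "ry": 0, "rz": 0, "x": -0.5, "y": 0, "z": 0, "hand": 5},
    {"rx": 0, "ry": 0, "rz": 0, "x": 0, "y": 0, "z": 0, "hand": 5}
  ]
}}

```text
time_s: 9.6
eef_pos: [525.6, -56.5, 202.0]
ee_rot: [-0.428, -0.563, -0.428, 0.563]
force: [0.2, 0.1, -13.3]
grip_width: 0.16
```

Request:
{"op": "jog_arm", "data": {
  "increments": [
    {"rx": 0, "ry": 0, "rz": 0, "x": -0.7, "y": 0, "z": 0, "hand": 5},
    {"rx": 0, "ry": 0, "rz": 0, "x": -0.5, "y": 0, "z": 0, "hand": 5},
    {"rx": 0, "ry": 0, "rz": 0, "x": 0, "y": 0, "z": 0, "hand": 5}
  ]
}}

```text
time_s: 9.98
eef_pos: [525.6, -56.5, 203.2]
ee_rot: [-0.428, -0.563, -0.428, 0.563]
force: [0.0, -0.0, -13.9]
grip_width: 0.161
```

Request:
{"op": "jog_arm", "data": {
  "increments": [
    {"rx": 0, "ry": 0, "rz": 0, "x": -0.7, "y": 0, "z": 0, "hand": 5},
    {"rx": 0, "ry": 0, "rz": 0, "x": -0.5, "y": 0, "z": 0, "hand": 5},
    {"rx": 0, "ry": 0, "rz": 0, "x": 0, "y": 0, "z": 0, "hand": 5}
  ]
}}

```text
time_s: 10.35
eef_pos: [525.6, -56.5, 204.4]
ee_rot: [-0.428, -0.563, -0.428, 0.563]
force: [-0.3, -0.0, -13.5]
grip_width: 0.164
```

Request:
{"op": "jog_arm", "data": {
  "increments": [
    {"rx": 0, "ry": 0, "rz": 0, "x": -0.7, "y": 0, "z": 0, "hand": 5},
    {"rx": 0, "ry": 0, "rz": 0, "x": -0.5, "y": 0, "z": 0, "hand": 5},
    {"rx": 0, "ry": 0, "rz": 0, "x": 0, "y": 0, "z": 0, "hand": 5}
  ]
}}

```text
time_s: 10.72
eef_pos: [525.7, -56.5, 205.7]
ee_rot: [0.428, 0.563, 0.428, -0.563]
force: [0.8, -0.0, -9.5]
grip_width: 0.162
```

Request:
{"op": "jog_arm", "data": {
  "increments": [
    {"rx": 0, "ry": 0, "rz": 0, "x": 0, "y": 0, "z": 0, "hand": 5},
    {"rx": 0, "ry": 0, "rz": 0, "x": 0, "y": 0, "z": 0, "hand": 5}
  ]
}}

```text
time_s: 10.98
eef_pos: [526.3, -56.7, 206.7]
ee_rot: [0.429, 0.564, 0.427, -0.562]
force: [0.5, -0.4, -5.6]
grip_width: 0.161
```

```bash
python3 - <<'E'
from h import *
f=[]
for i in range(2):
    im=capture("scene").astype(float) if i==0 else im+capture("scene"); s=sense(); f.append(s["force"][2])
im=(im/2).astype(np.uint8)
print(s["time_s"],s["eef_pos"],np.round(f,2),s["grip_width"])
cv2.imwrite("pics/s5.png",cv2.resize(im[190:310,225:345,::-1],(600,600),interpolation=cv2.INTER_CUBIC))
E
```

```text
11.075 [526.11676615 -56.65004423 206.40999584] [-4.95 -5.17] 0.16901776825042064
```

View pics/s5.png

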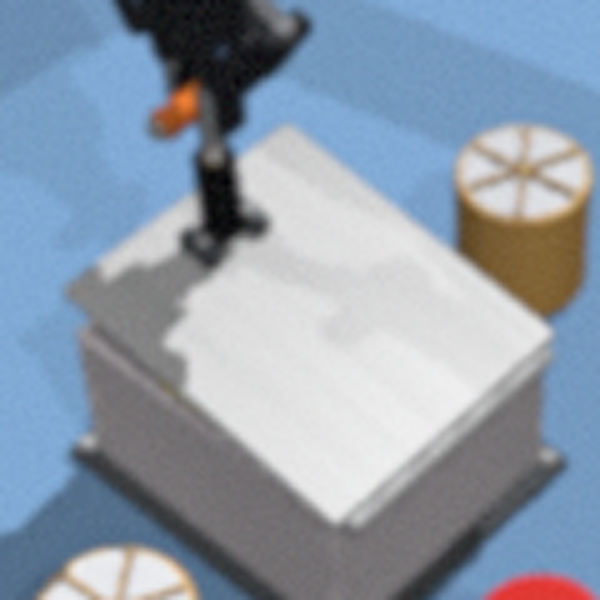

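```bash
python3 - <<'E'
from h import *
yaw=np.radians(-15.3); ux=np.array([np.cos(yaw),np.sin(yaw),0]); uy=np.array([-ux[1],ux[0],0]); uz=np.array([0,0,1.])
H=np.array([525.5,-56.2,0])+150*ux+100*uz
print(H)
for zo in (2,10):
  for th in (0,.1,.12,.14,.16,.18,.2):
    c,s=np.cos(th),np.sin(th)
    pts=[H+(-183*c-zo*s)*ux+(183*s*1+zo*c)*uz+w*uy for w in(-77,77)]
    print(zo,th,proj("scene",pts).round(1).tolist(),proj("top",pts).round(1).tolist())
f=[]
for i in range(2):
    a=capture("scene").astype(float); b=capture("top").astype(float)
    A=a if i==0 else A+a; B=b if i==0 else B+b; s=sense(); f.append(s["force"][2])
print(s["time_s"],s["eef_pos"],f)
A0=cv2.imread("pics/scene0.png")
A=(A/2).astype(np.uint8)[...,::-1]; B=(B/2).astype(np.uint8)[...,::-1]
r=lambda im:cv2.resize(im[235:275,230:270],(400,400),interpolation=cv2.INTER_CUBIC)
cv2.imwrite("pics/c6.png",np.hstack([r(A0),r(A)]))
cv2.imwrite("pics/t6.png",cv2.resize(B[190:290,310:410],(600,600),interpolation=cv2.INTER_CUBIC))
E
```

```text
[670.18361277 -95.78095749 100.        ]
2 0 [[238.0, 255.4], [281.9, 222.6]] [[376.2, 280.6], [323.1, 265.3]]
2 0.1 [[237.3, 250.7], [281.7, 217.8]] [[376.9, 280.3], [323.3, 264.9]]
2 0.12 [[237.2, 249.8], [281.7, 216.8]] [[377.1, 280.2], [323.3, 264.7]]
2 0.14 [[237.1, 248.9], [281.8, 215.9]] [[377.2, 280.0], [323.4, 264.5]]
2 0.16 [[237.1, 248.0], [281.8, 215.0]] [[377.4, 279.8], [323.4, 264.3]]
2 0.18 [[237.0, 247.1], [281.9, 214.1]] [[377.6, 279.6], [323.5, 264.0]]
2 0.2 [[237.0, 246.2], [282.0, 213.2]] [[377.8, 279.4], [323.6, 263.8]]
10 0 [[237.6, 253.3], [281.7, 220.4]] [[376.5, 280.6], [323.1, 265.2]]
10 0.1 [[236.6, 248.3], [281.3, 215.5]] [[377.1, 280.6], [323.2, 265.0]]
10 0.12 [[236.5, 247.4], [281.3, 214.5]] [[377.3, 280.5], [323.2, 264.9]]
10 0.14 [[236.4, 246.4], [281.3, 213.5]] [[377.4, 280.4], [323.3, 264.8]]
10 0.16 [[236.3, 245.5], [281.3, 212.6]] [[377.6, 280.3], [323.3, 264.6]]
10 0.18 [[236.2, 244.6], [281.4, 211.7]] [[377.8, 280.1], [323.4, 264.5]]
10 0.2 [[236.2, 243.7], [281.4, 210.8]] [[377.9, 279.9], [323.5, 264.2]]
11.275 [525.80720241 -56.53963851 205.88452682] [np.float64(-4.397383667572336), np.float64(-4.218321208758353)]
```

View pics/c6.png

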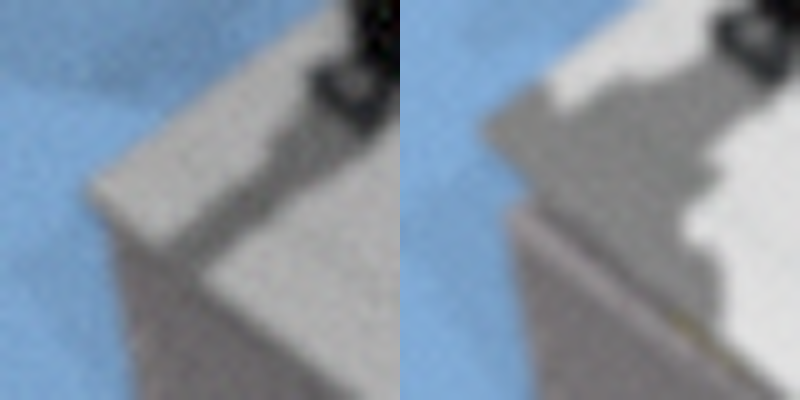

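View pics/t6.png

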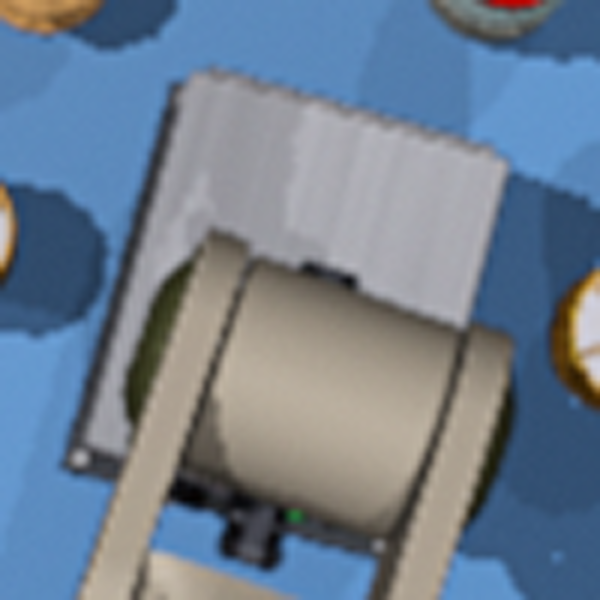

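Request:
{"op": "jog_arm", "data": {
  "increments": [
    {"rx": 0, "ry": 0, "rz": 0, "x": 0, "y": 0, "z": 0, "hand": 5},
    {"rx": 0, "ry": 0, "rz": 0, "x": 0, "y": 0, "z": 0, "hand": 5},
    {"rx": 0, "ry": 0, "rz": 0, "x": 0, "y": 0, "z": 0, "hand": 5},
    {"rx": 0, "ry": 0, "rz": 0, "x": 0, "y": 0, "z": 0, "hand": 5},
    {"rx": 0, "ry": 0, "rz": 0, "x": 0, "y": 0, "z": 0, "hand": 5}
  ]
}}

```text
time_s: 11.9
eef_pos: [525.7, -56.5, 205.6]
ee_rot: [0.428, 0.563, 0.428, -0.563]
force: [1.4, -0.7, -4.3]
grip_width: 0.16
```

```bash
python3 - <<'E'
from h import *
f=[]
for i in range(4):
    a=capture("scene").astype(float)
    A=a if i==0 else A+a; s=sense(); f.append(s["force"][2])
print(s["time_s"],s["eef_pos"],np.round(f,2))
A0=cv2.imread("pics/scene0.png")
A=(A/4).astype(np.uint8)[...,::-1]; cv2.imwrite("pics/full7.png",A)
r=lambda im:cv2.resize(im[235:275,230:270],(400,400),interpolation=cv2.INTER_CUBIC)
cv2.imwrite("pics/c7.png",np.hstack([r(A0),r(A)]))
# lid/blue silhouette: per column, topmost lid row (blue -> grey) at the left front edge
for nm,im in(("shut",A0),("now",A)):
    b=im.astype(float); sat=b[...,0]-b[...,2]
    res=[]
    for u in range(242,256,2):
        col=cv2.GaussianBlur(sat,(3,3),0)[225:262,u]; t=45
        k=np.where((col[:-1]>t)&(col[1:]<=t))[0]
        res.append((u,[round(225+i+(col[i]-t)/(col[i]-col[i+1]),1) for i in k]))
    print(nm,res)
E
```

```text
12.1 [525.66808377 -56.46323127 205.60683788] [-4.12 -4.   -4.27 -4.73]
shut [(242, [np.float64(249.6)]), (244, [np.float64(248.2)]), (246, [np.float64(246.5)]), (248, [np.float64(244.8)]), (250, [np.float64(243.1)]), (252, [np.float64(241.7)]), (254, [np.float64(240.2)])]
now [(242, [np.float64(243.2)]), (244, [np.float64(241.7)]), (246, [np.float64(239.9)]), (248, [np.float64(238.4)]), (250, [np.float64(236.9)]), (252, [np.float64(235.5)]), (254, [np.float64(234.2)])]
```

View pics/c7.png

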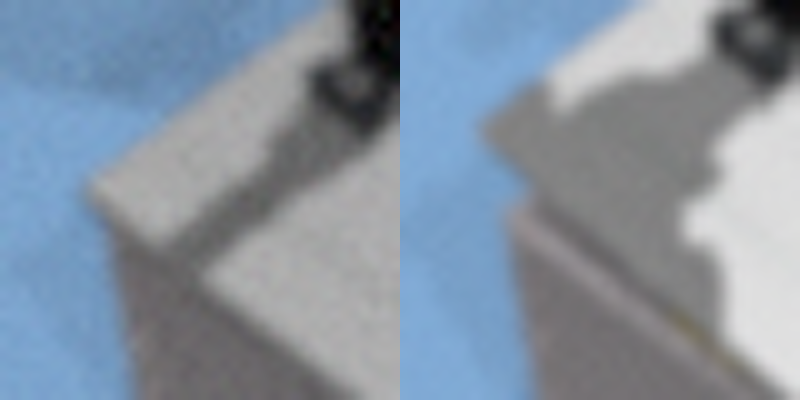

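```bash
python3 - <<'E'
from h import *
yaw=np.radians(-15.3); ux=np.array([np.cos(yaw),np.sin(yaw),0]); uy=np.array([-ux[1],ux[0],0]); uz=np.array([0,0,1.])
H=np.array([525.5,-56.2,0])+150*ux+100*uz
def edge(th,u,zo=10):
    c,s=np.cos(th),np.sin(th)
    p=proj("scene",[H+(-183*c-zo*s)*ux+(183*s+zo*c)*uz+w*uy for w in np.linspace(-77,0,40)])
    return np.interp(u,p[:,0],p[:,1])
us=np.arange(242,256,2); e0=edge(0,us); print("shut",e0.round(1))
for th in(.1,.11,.12,.13,.14,.15,.16): print(th,(e0-edge(th,us)).round(2))
# geometric: handle rise vs pull
for th in(.12,.13,.14,.15):
    c,s=np.cos(th),np.sin(th); z0=12 # pivot above hinge ~12
    px,pz=-150*c-z0*s,150*s+z0*c
    L=np.hypot(-150-px,196-100+205.6-176.85-pz); print(th,"pull",L-(96-z0))
E
```

```text
shut [250.  248.5 247.  245.5 244.1 242.6 241.1]
0.1 [5.62 5.61 5.59 5.57 5.56 5.54 5.52]
0.11 [6.15 6.13 6.11 6.09 6.08 6.06 6.04]
0.12 [6.67 6.65 6.63 6.61 6.59 6.57 6.55]
0.13 [7.18 7.16 7.13 7.11 7.09 7.07 7.05]
0.14 [7.68 7.66 7.63 7.61 7.59 7.57 7.54]
0.15 [8.18 8.15 8.13 8.1  8.08 8.05 8.03]
0.16 [8.66 8.64 8.61 8.59 8.56 8.53 8.51]
0.12 pull 10.88014008178591
0.13 pull 9.406585736184823
0.14 pull 7.936173698505115
0.15 pull 6.46909275984261
```

```bash
python3 - <<'E'
import cv2,numpy as np
a=cv2.imread("pics/scene0.png");b=cv2.imread("pics/full7.png")
r=lambda im:cv2.resize(im[205:255,245:285],(400,500),interpolation=cv2.INTER_CUBIC)
cv2.imwrite("pics/g7.png",np.hstack([r(a),r(b)]))
E
```

```text
(no output)
```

View pics/g7.png

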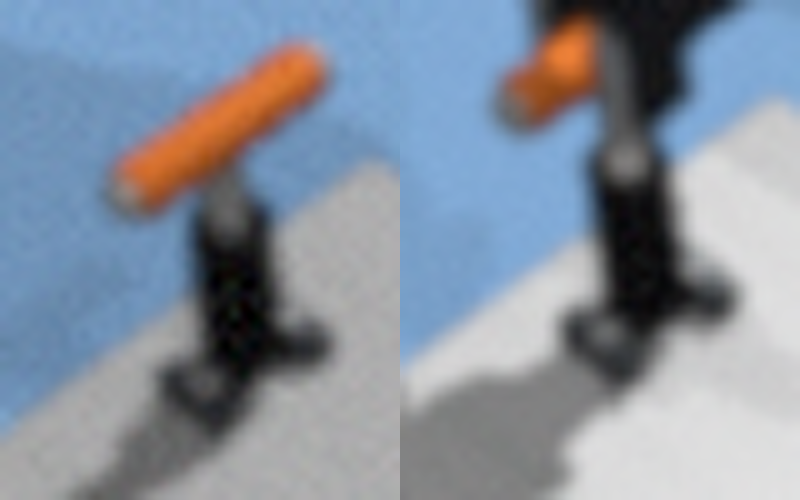

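```bash
python3 - <<'E'
from h import *
yaw=np.radians(-15.3); uy=np.array([-np.sin(yaw),np.cos(yaw),0])
h=np.array([525.5,-56.2,196])
e=h-30*uy
print("bar end pred",proj("scene",[e,e+[0,0,28.75],h-30*uy+[0.5,0,28.75]]).round(2))
a=cv2.imread("pics/scene0.png");b=cv2.imread("pics/full7.png")
for n,im in(("shut",a),("now",b)):
    o=cv2.GaussianBlur(im,(3,3),0).astype(float); d=o[...,2]-o[...,0]
    for u in range(257,264,1):
        col=d[195:240,u]; t=20; up=np.where((col[:-1]<t)&(col[1:]>=t))[0]; dn=np.where((col[:-1]>=t)&(col[1:]<t))[0]
        print(n,u,[round(195+i+(t-col[i])/(col[i+1]-col[i]),1) for i in up],[round(195+i+(t-col[i])/(col[i+1]-col[i]),1) for i in dn])
E
```

```text
bar end pred [[257.46 224.91]
 [256.29 216.11]
 [256.48 216.18]]
shut 257 [np.float64(220.3)] [np.float64(224.0)]
shut 258 [np.float64(219.4)] [np.float64(225.0)]
shut 259 [np.float64(218.7)] [np.float64(225.5)]
shut 260 [np.float64(218.0)] [np.float64(225.5)]
shut 261 [np.float64(217.3)] [np.float64(225.1)]
shut 262 [np.float64(216.6)] [np.float64(224.4)]
shut 263 [np.float64(215.8)] [np.float64(223.8)]
now 257 [np.float64(211.0)] [np.float64(216.3)]
now 258 [np.float64(209.6)] [np.float64(216.7)]
now 259 [np.float64(207.7)] [np.float64(216.5)]
now 260 [np.float64(206.4)] [np.float64(215.9)]
now 261 [np.float64(205.6)] [np.float64(215.2)]
now 262 [np.float64(205.2)] [np.float64(214.7)]
now 263 [np.float64(205.2)] [np.float64(214.3)]
```

```bash
python3 - <<'E'
import cv2
for n in("full7","scene0"):
    b=cv2.imread(f"pics/{n}.png")
    for v in range(214,226): print(n,v,[tuple(int(q) for q in b[v,u,::-1]) for u in(266,267,268)])
s=cv2.imread("pics/s4.png")
for v in range(320,420,10): print("s4",190+v//10,[tuple(int(q) for q in s[v+5,u,::-1]) for u in(365,375,385)])
E
```

```text
full7 214 [(82, 85, 85), (73, 73, 75), (43, 44, 46)]
full7 215 [(84, 87, 89), (73, 74, 76), (48, 49, 52)]
full7 216 [(86, 88, 91), (76, 76, 78), (53, 53, 56)]
full7 217 [(87, 90, 94), (81, 81, 82), (65, 65, 66)]
full7 218 [(87, 89, 93), (88, 88, 88), (80, 81, 82)]
full7 219 [(95, 95, 96), (102, 102, 102), (97, 96, 98)]
full7 220 [(111, 109, 108), (118, 117, 116), (116, 114, 112)]
full7 221 [(111, 110, 108), (125, 122, 122), (116, 115, 114)]
full7 222 [(88, 85, 84), (100, 98, 99), (95, 94, 92)]
full7 223 [(49, 49, 48), (61, 60, 58), (51, 51, 52)]
full7 224 [(22, 18, 18), (24, 23, 24), (29, 27, 28)]
full7 225 [(13, 14, 13), (15, 12, 15), (17, 19, 20)]
scene0 214 [(163, 125, 131), (185, 114, 99), (205, 117, 78)]
scene0 215 [(196, 116, 89), (213, 116, 62), (221, 120, 54)]
scene0 216 [(214, 116, 58), (221, 120, 55), (214, 115, 48)]
scene0 217 [(219, 117, 50), (210, 111, 51), (195, 103, 41)]
scene0 218 [(201, 107, 42), (189, 101, 39), (175, 92, 39)]
scene0 219 [(182, 95, 42), (165, 88, 39), (143, 75, 44)]
scene0 220 [(158, 81, 39), (131, 72, 35), (119, 79, 72)]
scene0 221 [(128, 73, 45), (105, 70, 56), (98, 87, 92)]
scene0 222 [(103, 75, 66), (94, 82, 78), (92, 92, 100)]
scene0 223 [(90, 82, 82), (94, 92, 92), (90, 94, 96)]
scene0 224 [(91, 93, 94), (94, 94, 93), (95, 99, 100)]
scene0 225 [(88, 90, 91), (96, 96, 96), (94, 92, 94)]
s4 222 [(83, 87, 94), (85, 86, 88), (74, 75, 77)]
s4 223 [(88, 91, 96), (90, 89, 91), (85, 87, 90)]
s4 224 [(97, 98, 100), (103, 103, 102), (101, 101, 103)]
s4 225 [(109, 107, 104), (120, 117, 115), (114, 112, 110)]
s4 226 [(117, 111, 97), (130, 124, 112), (126, 120, 106)]
s4 227 [(112, 101, 73), (125, 115, 84), (124, 113, 81)]
s4 228 [(85, 76, 44), (95, 86, 51), (93, 83, 49)]
s4 229 [(41, 36, 16), (50, 44, 23), (53, 46, 29)]
s4 230 [(13, 14, 11), (23, 20, 16), (22, 17, 16)]
s4 231 [(7, 5, 6), (19, 18, 16), (18, 21, 19)]
```

The seal is broken and the lid is slightly open. The image edge puts it at about 0.12 rad. The force and the absence of yellow at the mouth put it at about 0.14. I'll raise the handle slightly to centre the estimate and let it settle.

Request:
{"op": "jog_arm", "data": {
  "increments": [
    {"rx": 0, "ry": 0, "rz": 0, "x": -0.5, "y": 0, "z": 0, "hand": 5},
    {"rx": 0, "ry": 0, "rz": 0, "x": -0.5, "y": 0, "z": 0, "hand": 5},
    {"rx": 0, "ry": 0, "rz": 0, "x": 0, "y": 0, "z": 0, "hand": 5},
    {"rx": 0, "ry": 0, "rz": 0, "x": 0, "y": 0, "z": 0, "hand": 5},
    {"rx": 0, "ry": 0, "rz": 0, "x": 0, "y": 0, "z": 0, "hand": 5}
  ]
}}

```text
time_s: 12.72
eef_pos: [525.7, -56.5, 206.6]
ee_rot: [0.428, 0.563, 0.428, -0.563]
force: [1.1, -0.8, -4.8]
grip_width: 0.159
```

```bash
python3 - <<'E'
from h import *
f=[]
for i in range(8):
    a=capture("scene").astype(float)
    A=a if i==0 else A+a; s=sense(); f.append(s["force"][2])
print(s["time_s"],s["eef_pos"],np.round(f,2),np.mean(f))
A=(A/8)[...,::-1]; cv2.imwrite("pics/full8.png",A)
A0=cv2.imread("pics/scene0.png")
E=[]
for nm,im in(("shut",A0),("7",cv2.imread("pics/full7.png")),("now",A)):
    b=im.astype(float); sat=cv2.GaussianBlur(b[...,0]-b[...,2],(3,3),0); res=[]
    for u in range(242,256):
        col=sat[225:262,u]; t=45; i=np.where((col[:-1]>t)&(col[1:]<=t))[0][0]
        res.append(225+i+(col[i]-t)/(col[i]-col[i+1]))
    E.append(np.array(res))
print((E[0]-E[1]).mean(),(E[0]-E[2]).mean())
b=A
for v in range(217,225): print(v,[tuple(int(q) for q in b[v,u,::-1]) for u in(266,267,268)])
cv2.imwrite("pics/c8.png",cv2.resize(A[180:330,210:360].astype(np.uint8),(600,600),interpolation=cv2.INTER_CUBIC))
# front-left body corner gap
cv2.imwrite("pics/d8.png",cv2.resize(A[240:275,230:270].astype(np.uint8),(800,700),interpolation=cv2.INTER_CUBIC))
E
```

```text
13.125 [525.66948191 -56.49013135 206.60965387] [-4.32 -4.86 -4.84 -5.53 -4.31 -4.67 -5.18 -5.7 ] -4.927756974563408
6.3264201216304565 6.313498229897137
217 [(86, 87, 91), (84, 85, 85), (71, 73, 76)]
218 [(89, 91, 93), (94, 94, 94), (86, 86, 89)]
219 [(97, 98, 97), (105, 104, 105), (104, 103, 104)]
220 [(110, 108, 106), (122, 121, 119), (119, 116, 113)]
221 [(111, 107, 105), (124, 121, 118), (118, 117, 110)]
222 [(89, 87, 80), (99, 98, 90), (93, 90, 82)]
223 [(53, 49, 42), (60, 57, 48), (57, 54, 46)]
224 [(25, 22, 18), (25, 24, 18), (29, 27, 24)][ WARN:0@12.243] global loadsave.cpp:1063 imwrite_ Unsupported depth image for selected encoder is fallbacked to CV_8U.
```

View pics/c8.png

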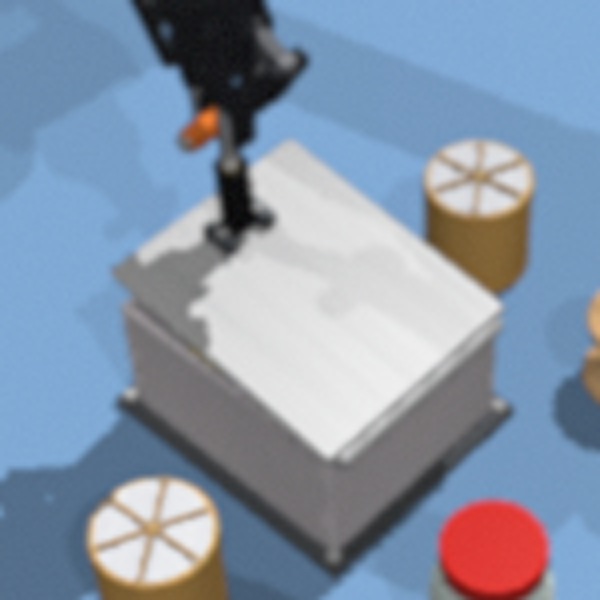

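View pics/d8.png

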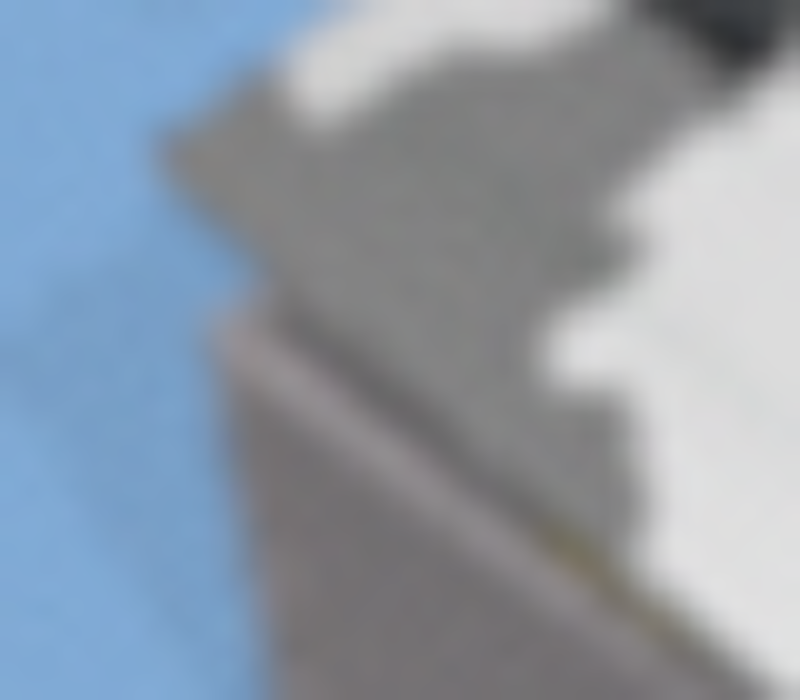

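```bash
python3 - <<'E'
import cv2,numpy as np
def bar(im,x0,y0,t=20):
    o=cv2.GaussianBlur(im,(3,3),0).astype(float); d=o[...,2]-o[...,0]; r=[]
    for u in range(257,265):
        col=d[:,u-x0]; 
        up=np.where((col[:-1]<t)&(col[1:]>=t))[0]; dn=np.where((col[:-1]>=t)&(col[1:]<t))[0]
        r.append([round(float(y0+i+(t-col[i])/(col[i+1]-col[i])),2) for i in dn][-1:])
    return np.array(r).ravel()
s4=cv2.imread("pics/s4.png"); s4=s4[5::10,5::10]
s3=cv2.resize(cv2.imread("pics/s3.png"),(120,90),interpolation=cv2.INTER_AREA)
s2=cv2.resize(cv2.imread("pics/s2.png"),(120,90),interpolation=cv2.INTER_AREA)
f8=cv2.imread("pics/full8.png"); f7=cv2.imread("pics/full7.png")
B={"s0":bar(cv2.imread("pics/scene0.png"),0,0),"s2":bar(s2,210,170),"s3":bar(s3,210,170),"s4":bar(s4,230,190),"f7":bar(f7[190:250],0,190),"f8":bar(f8[190:250],0,190)}
for k,v in B.items(): print(k,v)
def edge(im,x0,y0,c=range(242,256),t=45):
    b=cv2.GaussianBlur(im,(3,3),0).astype(float); d=b[...,0]-b[...,2]; r=[]
    for u in c:
        col=d[:,u-x0]; k=np.where((col[:-1]>t)&(col[1:]<=t))[0]; r.append(y0+k[-1]+(col[k[-1]]-t)/(col[k[-1]]-col[k[-1]+1]))
    return np.array(r).round(1)
c=range(250,258)
print(edge(cv2.imread("pics/scene0.png")[225:256],0,225,c),edge(s2,210,170,c),edge(s4,230,190,c),edge(f8[225:256],0,225,c))
E
```

```text
s0 [342.55 341.97 341.29 340.51 339.55 338.47 337.22 335.64]
s2 [223.9  224.85 225.25 225.21 224.73 224.1  223.61 223.31]
s3 [222.   222.68 222.83 222.52 221.9  221.3  220.83 220.45]
s4 [220.92 221.55 221.65 221.35 220.68 219.95 219.41 218.98]
f7 [216.33 216.65 216.47 215.88 215.22 214.7  214.27 213.74]
f8 [216.   216.27 216.09 215.6  214.92 214.3  213.83 213.35]
[243.1 242.4 241.7 241.  240.2 239.5 238.9 238.2] [243.6 242.8 242.1 241.3 240.5 239.8 239.2 238.5] [243.4 242.5 241.9 241.2 240.4 239.8 239.1 238.4] [237.  236.3 235.5 234.8 234.2 233.4 232.6 231.9]
```

The lid has been stationary for over a second, at 0.12 to 0.14 rad, which puts the front edge about 22–25 mm up. Another nudge could break hinge friction and make the lid jump, so I'll leave it here. I'll do one last steadiness check, then hand in.

```bash
python3 - <<'E'
from h import *
a=capture("top");cv2.imwrite("pics/top9.png",a[...,::-1]); b=capture("scene")
s=sense(); print(s["time_s"],s["eef_pos"],s["force"],s["grip_width"])
f8=cv2.imread("pics/full8.png"); print(np.abs(b[...,::-1].astype(float)-f8)[180:330,210:400].mean())
finish_job()
E
```

```text
13.225 [525.66231718 -56.46734824 206.60640264] [ 2.22238202 -0.04510404 -5.76043581] 0.16200893717981743
1.9202573099415206
the job is handed in; nothing more can be done
```

View pics/top9.png

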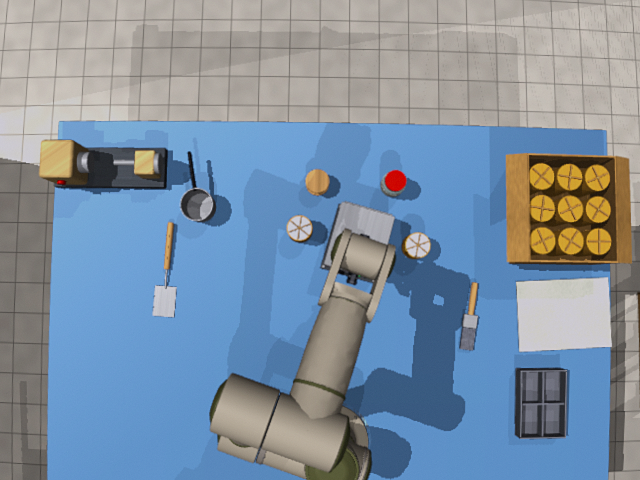

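I handed the job in at about 13.2 s, with the lid slightly open and the gripper still holding it up by the orange handle.

- **Steady pull:** I gripped the bar at 70 N and drew it up 12 mm, until yellow showed at the sleeve mouth. I held that for about 2.7 s. The pull stayed at roughly 6 to 7 N and the lid was shut.
- **Breaking the seal:** I pulled on in steps of about 1.2 mm. The seal broke at about 13.5 N with the gauge about 28 mm out. The lid jumped to its venting gap and stopped there.
- **Lid height:** The last checks disagreed a little. The camera edge and the sleeve shift give about 0.12 rad, or 22 mm at the front edge. The handle's rise less the gauge pull read from the force gives about 0.14 rad, or 25 mm.
- **Final adjustment:** I raised the handle 1 mm to bring the gap closer to 25 mm. Only the gauge stretched and the lid did not move. I left it there, because more pull might have made it jump.
- **Surroundings:** The last top view shows the tins, pot, spool, jar, brush and scraper where they were at the start.

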